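# Upend a capped bottle in its tumbling stand and bring it back upright

## Robot

A 6-joint arm with a two-finger parallel gripper is mounted at the origin on a cart in front of the work surface, level with it; the furniture and walls round the work are solid. World frame = base frame: x ahead of the robot, y to its left, z up, the work surface at z = 0. Lengths are in m, angles in rad, forces in N, time in s.
With the tool pointing down it reaches from about 0.375 to 0.9 m from the base axis. Payload 3.1 kg.
Tool frame: the origin (TCP) lies midway between the tips of the shut fingers; the grasp point (between the pads) lies 19 mm behind it; z points along the fingers, y is the line along which they close (so a half turn about z gives the same grasp; the last joint's range is limited). The gripper opens to 87 mm and grips with 3 to 60 N. Pads are 19 mm wide; open, the fingers measure 117 mm over their backs; the gripper's body (75 mm by 190 mm) begins 51 mm behind the grasp point.
Start: joints at [-1.464, 0.527, 1.433, -0, 1.181, -0.178], TCP at [0.176, -0.6, 0.223] pointing down, gripper open.
Joint ranges: [-3.08, 3.08], [-0.75, 2.2], [0.22, 2.44], [-1.43, 4.57], [0, 2.65], [-2.85, 2.85]. Speed limits (rad/s): [2.79, 2.79, 3.14, 3.14, 3.14, 3.14].

## Interface

Orientations are given as a unit quaternion [x, y, z, w].
In Python, from rig import robot gives the robot as it stands. The module is installed in compiled form; this text tells all that it offers.
- The arm moves only by the tool play_rows, never from a script. Its arguments are lists of equal length, an entry for each row: "gripper": the closure, from -1 (fully open) to 1 (shut); "delta_pos": the shift along the tool's x, y, z in cm, a list of three; "turn": the turn, a rotation vector about the tool's x, y, z in rad, a list of three. A call has 1 to 12 rows; each row is the pose to reach, as a shift and turn from the pose commanded when the call began, along the tool's axes at that moment; what a row does not reach only later rows make up. A row lasts 1/8 s, in which the tool goes at most 62.5 mm and 10.7 degrees, less where a joint would pass 70% of its speed; a pose out of reach is approached as far as the arm can. A call with a gripper value outside its range is refused whole. The fingers move at their own pace and stop on an object; "squeeze" is the grip in N (left out, the last holds). Time passes only in rows, so rows that repeat a pose let the fingers close. It gives the time, the measured TCP pose, the force, the opening and the grip force at its end, in the units of the state.
- robot.get_obs(): the state, without advancing time (a new reading comes with each control period).
- robot.camera(name): name is "scene" or "top" or "wrist"; returns a dict with "color" (400x640x3 uint8, red, green, blue), "vfov" (degrees; the focal length in pixels is half the picture's height over the tangent of half this angle, whatever the lens; pixels are square), "cx", "cy" (the principal point, pixels), "k1" (the pictures are not rectified: a ray, as slopes to the right and down, at radius r is drawn at 1 + k1 r^2 times it, then the intrinsics apply), "R" (3x3) and "t" (3): a world point X has camera coordinates R X + t. Camera axes: x right, y down, z forward; pixel columns grow to the right and rows downward; lengths in m; the calibration is good to about 2 mm. A picture is of the moment at which its call begins. There is no depth.
- robot.hand_in(): hands the job in; it is judged then, once.
The state is a dict: "time": time; "q": joint angles; "joint_velocities": joint speeds; "joint_torque": joint torques, N m; "position": TCP position; "tool_rot": TCP orientation; "ft_force": force on the tool from outside, world axes, zero at the start; "moment": the same for the moment, N m; "grip_width": finger opening in m; "grip_force": force on a finger pad.
Only numpy, scipy, OpenCV 4.12 (cv2) and the standard library are available. Lean on these libraries where they do the work, as an engineer would, in place of code of your own. Each camera call takes 0.05 s, during which the arm holds its last target. There are 200 camera calls.

## Task

Check the capped bottle's closure: with the crank handle of the tumbling stand, turn the bottle right over until it stands fully upside down, keep it so for a good second, then crank it back until it stands fully upright again and let go. Turn it smoothly, without flinging it round, and leave the other things on the bench where they are.

Things in the scene. Friction and masses are not known exactly. Their poses are not given: they have to be found in the camera images.
- stand: Fixed aluminium tumbling stand. Origin on the bench under the axle; x along the axle, away from the crank (the crank side, -x, faces to the robot's left and partly toward it), y roughly away from the robot, z up. Base plate 190x250x12 mm (x -80 to 110, y -90 to 160). Bearing posts 50 wide, 147 high at x = -30 and 85. One upright (24x16 mm) at x = -62, y = 145 carries a light bar
- axle (a point): Point on the axle, 125 mm above the stand's origin; axes as the stand's. The axle runs along x
- carrier (a joint): Turn of crank and bottle about the axle, rad. 0 (a stop): bottle upright, crank handle straight above the axle. Grows counter-clockwise as seen from the crank side (handle goes from the top over the stand's +y side, away from the robot, and down) to pi (a stop): bottle upside down, handle straight below. Starts near 0. Light friction holds it where it is left
- handle_mid (a point): Grip point on the crank handle, 50 mm from the axle: on the centreline of a black sleeve, 16 mm diameter, 56 mm long, parallel to the axle, from x = -52 to -108 in the stand's frame; this point is at x = -92. Crank arm behind it: x -50 to -41. The sleeve spins freely on its pin, so the fingers may keep their orientation while cranking
- bottle: White capped bottle, 48 mm in diameter and 125 mm high, strapped in the carrier between the posts; cap closed and fixed, cannot be taken out. Origin at the centre of its underside, z toward the cap
- dropper: Bystander: loose small white bottle with a wide cap, 40 mm in diameter, 105 mm high, upright; origin at the centre of its underside
- flux: Bystander: loose slim bottle with a pointed nozzle, 25 mm in diameter, 100 mm high, upright; origin at the centre of its underside
- wipes: Bystander: loose box of wipes, 110 x 125 x 105 mm; origin at the centre of its underside
- bar_edge (a point): Point on the lower edge, on the crank side, of the white light bar, straight above the axle's line (y = 0); axes as the stand's. In the stand's frame the bar fills x -88 to -36, y -60 to 156, z 250 to 278 mm. It overhangs the crank handle, so an upright gripper hits it: lean the tool about 40 degrees, its body away from the stand along -x, the fingers pointing down and in under the bar

How it is judged:
On the way:
1. the bottle is upside down (within 12 degrees) and stays so for a second (angle between bottle's own z axis and vertical above 2.93 rad and velocity of joint carrier below 1 rad/s), for 0.8 s.
At the end, for the whole second after the job is handed in: The bottle stands upright again in the stand, within 8 degrees, at rest and let go (angle between bottle's own z axis and vertical below 0.14 rad and angular speed of bottle below 0.1 rad/s); the robot touches nothing.
It fails at once if the bottle is flung round faster than 4 rad/s (velocity of joint carrier above 4 rad/s or velocity of joint carrier below -4 rad/s).
It fails at once if a bystander is shifted by more than 30 mm or tipped (distance of any of dropper, flux, wipes from where it was at the start of the episode above 0.03 m or angle between any of dropper, flux's own z axis and vertical above 0.5 rad).
It also fails if it takes over 54 s, if anything falls off the work surface, if the arm or the gripper's body presses on something with over 40 N, if the wrist force passes 120 N, or if a joint passes its speed limit or range.

## Working session

There is one attempt and no reset: what is moved stays moved. The work goes in short steps, Python scripts to look and compute and a tool call to move; the robot and the scene stay as the last step left them, time stands still between calls to the robot, and variables do not carry over. Pictures are saved under pics/ and viewed, at most 10 in all, crops included, and the job is handed in when it is done.

Besides the shell and the picture viewer there is one more tool, called after "Emit:" as a command line: name --argument value ..., lists and objects as JSON in quotes. play_rows: Moves the arm, as the interface text tells. Its arguments: {"type":"object","properties":{"gripper":{"type":"array","items":{"type":"number"}},"delta_pos":{"type":"array","items":{"type":"array","items":{"type":"number"}}},"turn":{"type":"array","items":{"type":"array","items":{"type":"number"}}},"squeeze":{"type":"number"}},"required":["gripper","delta_pos","turn"]}

```bash
mkdir -p pics
python3 - <<'E'
from rig import robot
import cv2,json
for n in ["scene","top"]:
    c=robot.camera(n); cv2.imwrite(f"pics/{n}0.png",c["color"][:,:,::-1])
    print(n,c["vfov"],c["cx"],c["cy"],c["k1"],c["R"].tolist(),c["t"].tolist())
o=robot.get_obs(); print(o["time"],o["position"],o["tool_rot"],o["ft_force"])
E
```

```text
scene 57.22779486273102 320.8476227904989 196.70774336165647 0.005098429790137985 [[-0.7523662992785329, -0.6583117790495566, -0.023886257022243396], [-0.3500970908619395, 0.43030563138858646, -0.832027097254216], [0.5580116295203279, -0.6176266389655467, -0.554220494171941]] [0.419344009855449, 0.30413647387727094, 0.804294543377552]
top 49.76447504884922 312.44318913170144 195.74412538359587 -0.03452489249099245 [[-0.0067803304813243, -0.9998063258769456, 0.01847533098504166], [-0.9978102820523606, 0.005548887936301096, -0.06590789689604198], [0.0657926147006862, -0.0188817525434793, -0.9976546553150213]] [-0.012779497348544363, 0.5619459556393089, 1.3430980296300155]
0.1 [ 0.17617133 -0.59898141  0.22169718] [ 9.89806952e-01  1.42412392e-01  3.80516439e-05 -9.52669525e-04] [ 0.24964245  0.11032167 -0.19909902]
```

View pics/scene0.png

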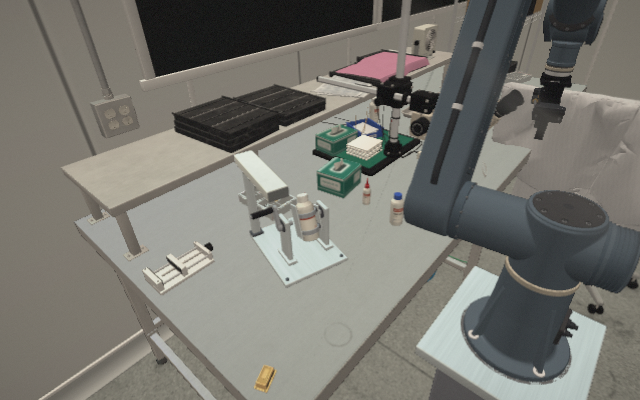

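View pics/top0.png

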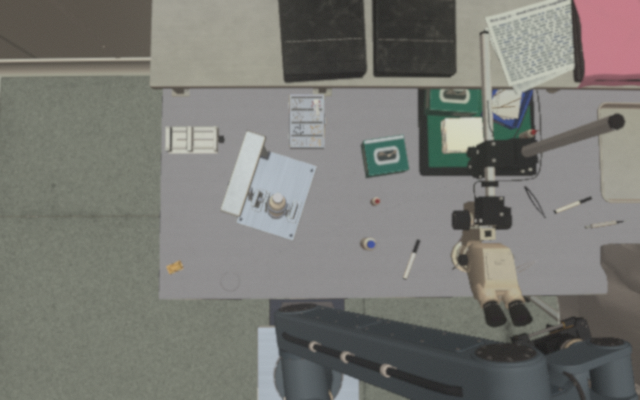

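The scene view shows the stand at about (290,225), with its bar at (262,172) and the black sleeve at (262,212). In the top view the base plate is at about (275,195) and the bar runs from (258,135) to (230,212). I'll enlarge both to pick out corners.

Run:
```python
import cv2,numpy as np
a=cv2.imread("pics/top0.png")[122:250,210:330]; b=cv2.imread("pics/scene0.png")[145:289,225:355]
a=cv2.resize(a,(390,416),interpolation=cv2.INTER_CUBIC);b=cv2.resize(b,(390,432),interpolation=cv2.INTER_CUBIC)
o=np.zeros((432,790,3),np.uint8);o[:416,:390]=a;o[:,400:]=b;cv2.imwrite("pics/crop.png",o)
```

```text
(no output)
```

View pics/crop.png

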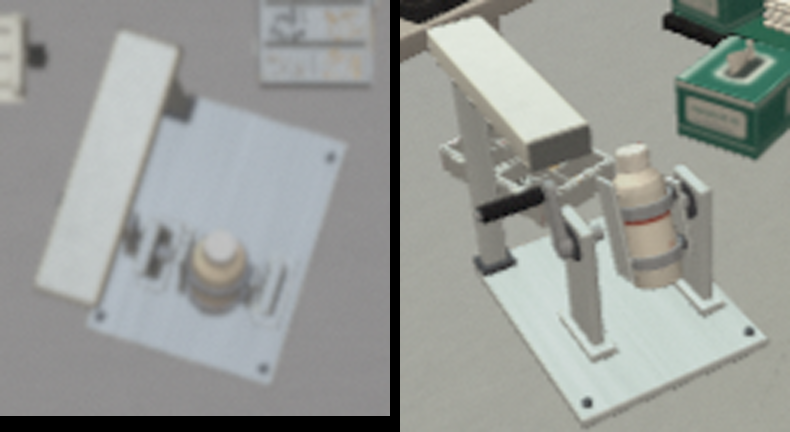

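The crop gives plate corners at (347,145), (270,381) and (88,325), and bar corners at (122,32), (179,47), (36,287) and (93,303). In the scene half, plate corners are at (587,423) and (766,340), and the sleeve runs from (480,212) to (545,195).

```bash
cat > h.py <<'E'
import numpy as np
from scipy.spatial.transform import Rotation as Ro
CAM={"scene":(57.22779486273102,320.8476,196.7077,0.005098,[[-0.7523662992785329,-0.6583117790495566,-0.023886257022243396],[-0.3500970908619395,0.43030563138858646,-0.832027097254216],[0.5580116295203279,-0.6176266389655467,-0.554220494171941]],[0.419344009855449,0.30413647387727094,0.804294543377552]),
"top":(49.76447504884922,312.44319,195.744125,-0.034525,[[-0.0067803304813243,-0.9998063258769456,0.01847533098504166],[-0.9978102820523606,0.005548887936301096,-0.06590789689604198],[0.0657926147006862,-0.0188817525434793,-0.9976546553150213]],[-0.012779497348544363,0.5619459556393089,1.3430980296300155])}
def ray(n,u,v):
    vf,cx,cy,k,R,t=CAM[n];R=np.array(R);f=200/np.tan(np.radians(vf/2))
    d=np.array([(u-cx)/f,(v-cy)/f]);s=d.copy()
    for _ in range(20): s=d/(1+k*(s@s))
    return -R.T@np.array(t),R.T@np.array([*s,1])
def onplane(n,u,v,z):
    c,d=ray(n,u,v);return c+d*(z-c[2])/d[2]
def proj(n,X):
    vf,cx,cy,k,R,t=CAM[n];p=np.array(R)@X+t;s=p[:2]/p[2];s=s*(1+k*(s@s));f=200/np.tan(np.radians(vf/2));return s*f+[cx,cy]
E
cat > m.py <<'E'
from h import *
T=lambda u,v:("top",210+(u+.5)/3.25-.5,122+(v+.5)/3.25-.5)
S=lambda u,v:("scene",225+(u-400+.5)/3-.5,145+(v+.5)/3-.5)
L=[(T(347,145),110,160,12),(T(270,381),110,-90,12),(T(88,325),-80,-90,12),(T(122,32),-88,156,278),(T(179,47),-36,156,278),(T(36,287),-88,-60,278),(T(93,303),-36,-60,278),(S(587,423),-80,-90,12),(S(766,340),110,-90,12)]
W=np.array([onplane(*c,z/1e3)[:2] for c,x,y,z in L]);P=np.array([[x,y] for c,x,y,z in L])/1e3
a=P-P.mean(0);b=W-W.mean(0)
yaw=np.arctan2((a[:,0]*b[:,1]-a[:,1]*b[:,0]).sum(),(a*b).sum())
R=Ro.from_euler("z",yaw).as_matrix();o=W.mean(0)-R[:2,:2]@P.mean(0)
print("yaw",yaw,"o",o,"res mm",((P@R[:2,:2].T+o-W)*1e3).round(1).tolist())
for p in([-.108,0,.175],[-.052,0,.175],[-.092,0,.175]):
    X=R@p+[*o,0];u=proj("scene",X);print(p,X.round(4),"crop",400+(u[0]-225)*3+1,(u[1]-145)*3+1)
E
python3 m.py
```

```text
yaw -1.8821433807202201 o [0.54018266 0.12238038] res mm [[2.4, -1.6], [-5.6, -1.4], [-2.7, 3.1], [4.0, 2.6], [0.3, -1.7], [0.2, 2.3], [-2.9, -2.6], [4.4, 2.4], [-0.1, -3.1]]
[-0.108, 0, 0.175] [0.5733 0.2252 0.175 ] crop 484.92578193070744 223.91663088031572
[-0.052, 0, 0.175] [0.5561 0.1719 0.175 ] crop 548.0883513742143 201.7389832107336
[-0.092, 0, 0.175] [0.5684 0.21   0.175 ] crop 503.3106840130608 217.46133662947395
```

The plate fit is good to a few mm. A microscope may be in the way of the swing, so I'll check it before moving.

Run:
```python
import cv2,numpy as np
from rig import robot
a=cv2.imread("pics/top0.png")[80:360,420:640]; b=cv2.imread("pics/scene0.png")[0:230,310:610]
w=robot.camera("wrist")["color"][:,:,::-1]
o=np.zeros((560,800,3),np.uint8);o[:,:440]=cv2.resize(a,(440,560));o[:276,440:]=cv2.resize(b,(360,276));o[280:505,440:]=cv2.resize(w,(360,225));cv2.imwrite("pics/crop2.png",o)
```

```text
(no output)
```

View pics/crop2.png

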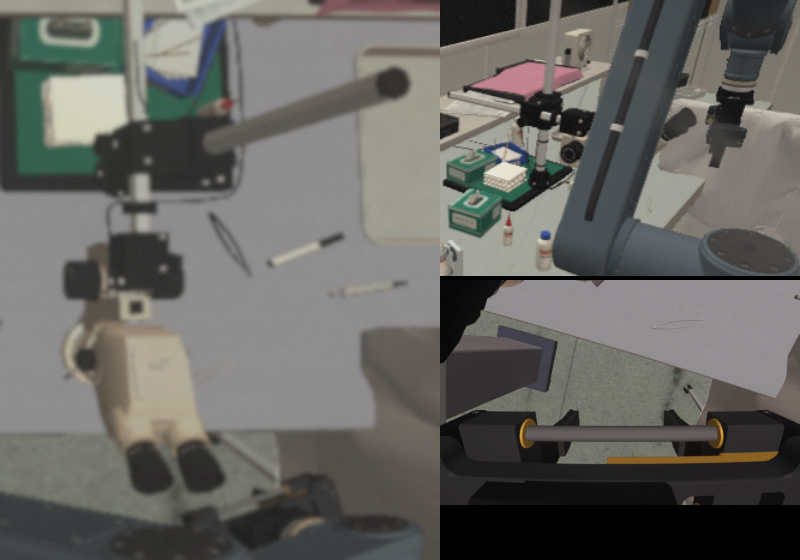

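The top half shows the microscope eyepieces at top px (495,321) and (522,319) and the focus knob at about (460,220). In the scene picture those are at about (512,98) and (418,127). The gripper is right beside the eyepieces.

Run:
```python
from h import *
def tri(a,b):
    c1,d1=ray("top",*a);c2,d2=ray("scene",*b)
    A=np.c_[d1,-d2];s=np.linalg.lstsq(A,c2-c1,rcond=None)[0];p,q=c1+s[0]*d1,c2+s[1]*d2
    return ((p+q)/2).round(3),np.linalg.norm(p-q).round(3)
print(tri((495,321),(512,98)),tri((522,319),(512,98)),tri((460,220),(418,127)))
for z in(.3,.4,.5):print(z,onplane("top",495,321,z),onplane("top",460,220,z))
from rig import robot
o=robot.get_obs();R=Ro.from_quat(o["tool_rot"]);print(R.as_matrix().round(3))
```

```text
(array([ 0.238, -0.439,  0.363]), np.float64(0.007)) (array([ 0.246, -0.509,  0.345]), np.float64(0.012)) (array([ 0.482, -0.408,  0.226]), np.float64(0.004))
0.3 [ 0.22710119 -0.46503953  0.3       ] [ 0.47994888 -0.38257852  0.3       ]
0.4 [ 0.24985991 -0.42099059  0.4       ] [ 0.47923538 -0.34618455  0.4       ]
0.5 [ 0.27261863 -0.37694164  0.5       ] [ 0.47852187 -0.30979058  0.5       ]
[[ 0.959  0.282 -0.   ]
 [ 0.282 -0.959  0.002]
 [ 0.    -0.002 -1.   ]]
```

Emit:
play_rows --gripper '[-1,-1,-1,-1,-1,-1,-1,-1,-1,-1]' --delta_pos '[[0,0,-4],[0,0,-9],[0,0,-14],[0,0,-19],[0,0,-24],[0,-4,-24],[0,-9,-24],[0,-14,-24],[0,-16,-24],[0,-16,-24]]' --turn '[[0,0,0],[0,0,0],[0,0,0],[0,0,0],[0,0,0],[0,0,0],[0,0,0],[0,0,0],[0,0,0],[0,0,0]]'

```text
time: 1.4
position: [0.131, -0.4449, 0.463]
tool_rot: [0.99, 0.142, -0.0, 0.0]
ft_force: [1.1, 0.4, 0.5]
grip_width: 0.0876
grip_force: 0.0
```

```bash
cat >> h.py <<'E'
YAW=-1.8821; O=np.array([.5402,.1224,0])
RS=Ro.from_euler("z",YAW).as_matrix()
def S2W(p): return RS@np.array(p)+O
def leanR(L):
    z=np.sin(L)*RS[:,0]-np.cos(L)*RS[:,2]; y=RS[:,1]; return Ro.from_matrix(np.c_[np.cross(y,z),y,z])
def deltas(pos,R0,targets):
    for p,R in targets:
        print(((R0.inv().apply(np.array(p)-pos))*100).round(1).tolist(),(R0.inv()*R).as_rotvec().round(3).tolist())
E
python3 - <<'E'
from h import *
from rig import robot
o=robot.get_obs();R0=Ro.from_quat(o["tool_rot"]);p=o["position"]
Z=lambda a:Ro.from_euler("z",a,degrees=True)*R0
deltas(p,R0,[((.18,-.42,.48),Z(0)),((.23,-.385,.48),Z(5)),((.28,-.345,.48),Z(12)),((.32,-.30,.48),Z(18)),((.36,-.25,.48),Z(25)),((.39,-.20,.48),Z(31)),((.42,-.15,.48),Z(37)),((.44,-.10,.48),Z(43)),((.45,-.045,.48),Z(49)),((.46,.01,.48),Z(53)),((.47,.065,.48),Z(56)),((.48,.12,.48),Z(56))])
print(leanR(0).as_matrix().round(3), Z(56).as_matrix().round(3))
E
```

```text
[5.4, -1.0, -1.7] [0.0, 0.0, 0.0]
[11.2, -3.0, -1.7] [-0.0, 0.0, -0.087]
[17.1, -5.4, -1.7] [-0.0, 0.0, -0.209]
[22.2, -8.6, -1.7] [-0.0, 0.0, -0.314]
[27.5, -12.3, -1.7] [-0.0, 0.0, -0.436]
[31.7, -16.2, -1.7] [-0.0, 0.0, -0.541]
[36.0, -20.2, -1.7] [-0.0, 0.001, -0.646]
[39.4, -24.4, -1.7] [-0.0, 0.001, -0.75]
[41.9, -29.4, -1.7] [-0.0, 0.001, -0.855]
[44.4, -34.4, -1.7] [-0.0, 0.001, -0.925]
[46.9, -39.4, -1.7] [-0.0, 0.001, -0.977]
[49.4, -44.4, -1.7] [-0.0, 0.001, -0.977]
[[ 0.306  0.952  0.   ]
 [ 0.952 -0.306  0.   ]
 [ 0.     0.    -1.   ]] [[ 0.303  0.953  0.001]
 [ 0.953 -0.303 -0.   ]
 [-0.     0.001 -1.   ]]
```

Emit:
play_rows --gripper '[-1,-1,-1,-1,-1,-1,-1,-1,-1,-1,-1,-1]' --delta_pos '[[5.4,-1,-1.7],[11.2,-3,-1.7],[17.1,-5.4,-1.7],[22.2,-8.6,-1.7],[27.5,-12.3,-1.7],[31.7,-16.2,-1.7],[36,-20.2,-1.7],[39.4,-24.4,-1.7],[41.9,-29.4,-1.7],[44.4,-34.4,-1.7],[46.9,-39.4,-1.7],[49.4,-44.4,-1.7]]' --turn '[[0,0,0],[0,0,-0.09],[0,0,-0.21],[0,0,-0.31],[0,0,-0.44],[0,0,-0.54],[0,0,-0.65],[0,0,-0.75],[0,0,-0.86],[0,0,-0.93],[0,0,-0.98],[0,0,-0.98]]'

```text
time: 2.9
position: [0.4815, 0.1212, 0.4791]
tool_rot: [0.806, 0.592, 0.0, 0.0]
ft_force: [0.5, -1.0, -0.5]
grip_width: 0.0866
grip_force: 0.0
```

Run:
```python
from h import *
from rig import robot
o=robot.get_obs();R0=Ro.from_quat(o["tool_rot"]);p=o["position"];print(p,o["q"],o["ft_force"])
H=S2W([-.092,0,.175])
for L in(.3,.5,.7):
    R=leanR(L);z=R.as_matrix()[:,2];print(L,end=" ")
    deltas(p,R0,[(H+z*(.019-.20),R)])
```

```text
[0.48146795 0.12121023 0.47909699] [ 2.11700910e-02  1.40278236e-01  1.32413981e+00 -2.92759739e-05
  1.67680832e+00  3.25785569e-01] [ 0.53572547 -1.01927698 -0.50517674]
0.3 [16.4, 5.7, 13.1] [0.001, -0.3, 0.007]
0.5 [19.8, 5.7, 14.5] [0.002, -0.5, 0.006]
0.7 [22.7, 5.7, 16.6] [0.003, -0.7, 0.006]
```

Emit:
play_rows --gripper '[-1,-1,-1,-1,-1,-1,-1,-1,-1,-1,-1]' --delta_pos '[[4,1,0],[8,2,0],[12,3,1],[16,4,2],[20,5,4],[22.7,5.7,8],[22.7,5.7,12],[22.7,5.7,15],[22.7,5.7,16.6],[22.7,5.7,16.6],[22.7,5.7,16.6]]' --turn '[[0,0,0],[0,-0.1,0],[0,-0.2,0],[0,-0.3,0],[0,-0.42,0],[0,-0.54,0],[0,-0.64,0],[0,-0.7,0],[0,-0.7,0.01],[0,-0.7,0.01],[0,-0.7,0.01]]'

```text
time: 4.28
position: [0.6034, 0.3184, 0.3161]
tool_rot: [0.761, 0.551, -0.274, 0.203]
ft_force: [0.1, 0.1, 0.2]
grip_width: 0.087
grip_force: 0.0
```

Run:
```python
from h import *
from rig import robot
import cv2
o=robot.get_obs();print(o["position"],o["tool_rot"],o["q"],o["ft_force"])
c=robot.camera("wrist");cv2.imwrite("pics/w1.png",c["color"][:,:,::-1])
np.savez("w1.npz",**{k:c[k] for k in("vfov","cx","cy","k1","R","t")})
CAM["w"]=(c["vfov"],c["cx"],c["cy"],c["k1"],c["R"],c["t"])
for x in(-.108,-.092,-.052):print(x,proj("w",S2W([x,0,.175])))
```

```text
[0.60338171 0.31837465 0.31605488] [ 0.76141608  0.55117401 -0.2743068   0.2029989 ] [ 0.51776022  0.83409163  0.74891761 -0.51305431  2.05080158  0.71020604] [0.14138991 0.1376277  0.24363871]
-0.108 [322.31273095 170.06727822]
-0.092 [322.37218129 179.19839877]
-0.052 [322.50296567 199.30147558]
```

View pics/w1.png

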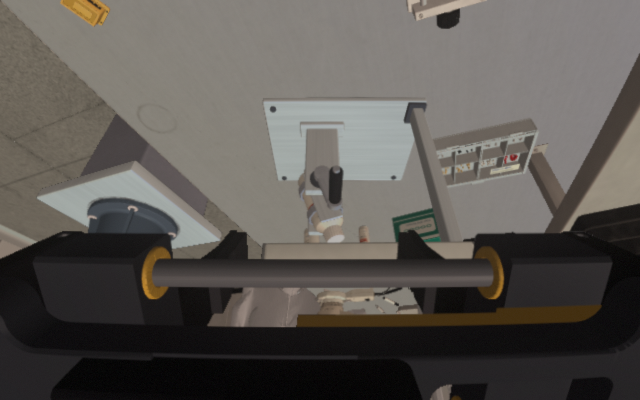

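The wrist view shows the sleeve from (336,168) to (336,203), about 14 px to the right of prediction. Plate corners are at about (264,100), (427,101), (273,182) and (412,181). I'll triangulate the sleeve with the scene view.

Run:
```python
from h import *
import cv2
c=np.load("w1.npz");CAM["w"]=tuple(c[k] for k in("vfov","cx","cy","k1","R","t"))
CAM["w"]=tuple(float(x) for x in CAM["w"][:4])+CAM["w"][4:]
W2S=lambda X:(RS.T@(X-O)*1e3).round(1)
for u,v,e in((264,100,(-80,-90)),(427,101,(-80,160)),(273,182,(110,-90)),(412,181,(110,160))):print(e,W2S(onplane("w",u,v,.012)))
# black sleeve masks
for n,f,b in(("w","pics/w1.png",(322,160,350,208)),("scene","pics/scene0.png",(246,200,280,224))):
    im=cv2.imread(f);x0,y0,x1,y1=b;m=(im[y0:y1,x0:x1].max(2)<60).astype(np.uint8)
    k,l,s,ce=cv2.connectedComponentsWithStats(m);i=1+s[1:,4].argmax();ys,xs=np.where(l==i)
    r=cv2.minAreaRect(np.c_[xs,ys].astype(np.float32));print(n,s[i],ce[i]+[x0,y0],(cv2.boxPoints(r)+[x0,y0]).round(1).tolist())
    if n=="w": a=ce[i]+[x0,y0]
    else: bb=ce[i]+[x0,y0]
def tri(n1,a,n2,b):
    c1,d1=ray(n1,*a);c2,d2=ray(n2,*b);s=np.linalg.lstsq(np.c_[d1,-d2],c2-c1,rcond=None)[0];p,q=c1+s[0]*d1,c2+s[1]*d2
    return (p+q)/2,np.linalg.norm(p-q)
X,e=tri("w",a,"scene",bb);print("sleeve centre",X,W2S(X),e)
```

```text
(-80, -90) [-81.1 -86.5  12. ]
(-80, 160) [-77.7 159.8  12. ]
(110, -90) [115.6 -99.6  12. ]
(110, 160) [115.9 182.4  12. ]
w [  7   8  13  36 381] [334.79265092 186.54855643] [[329.0, 168.0], [341.0, 168.0], [341.0, 203.0], [329.0, 203.0]]
scene [  6   8  21  11 114] [262.04385965 212.8245614 ] [[250.6, 213.8], [271.3, 206.9], [273.0, 212.0], [252.3, 218.9]]
sleeve centre [0.57788249 0.19205993 0.17421306] [-77.9  14.5 174.2] 0.0011485291005192495
```

The sleeve is at stand y≈14 mm, z≈174 mm, so the carrier starts near 0.27 rad and the crank radius is consistent. Next I compute the approach.

```bash
cat >> h.py <<'E'
O=O+RS@np.array([.001,.0015,0])
L=.77
def grasp(th,back=0,x=-.094,r=.050):
    R=leanR(L);return S2W([x,r*np.sin(th),.125+r*np.cos(th)])+R.as_matrix()[:,2]*(.019-back),R
E
python3 - <<'E'
from h import *
from rig import robot
o=robot.get_obs();R0=Ro.from_quat(o["tool_rot"]);p=o["position"]
deltas(p,R0,[grasp(.27,b) for b in(.16,.12,.08,.04,0)])
E
```

```text
[1.6, 1.5, 4.2] [0.003, -0.074, -0.008]
[1.3, 1.4, 8.2] [0.003, -0.074, -0.008]
[1.0, 1.4, 12.2] [0.003, -0.074, -0.008]
[0.7, 1.4, 16.1] [0.003, -0.074, -0.008]
[0.4, 1.4, 20.1] [0.003, -0.074, -0.008]
```

Emit:
play_rows --gripper '[-1,-1,-1,-1,-1,-1,-1,-1]' --delta_pos '[[0.8,0.8,2],[1.6,1.4,4.2],[1.5,1.4,6],[1.3,1.4,8.2],[1,1.4,12.2],[0.9,1.4,13.2],[0.9,1.4,13.2],[0.9,1.4,13.2]]' --turn '[[0,-0.04,0],[0,-0.074,-0.008],[0,-0.074,-0.008],[0,-0.074,-0.008],[0,-0.074,-0.008],[0,-0.074,-0.008],[0,-0.074,-0.008],[0,-0.074,-0.008]]'

```text
time: 5.32
position: [0.5928, 0.2406, 0.2075]
tool_rot: [0.748, 0.547, -0.304, 0.222]
ft_force: [0.5, 0.6, 0.7]
grip_width: 0.0871
grip_force: 0.0
```

Run:
```python
from h import *
from rig import robot
import cv2
o=robot.get_obs();R0=Ro.from_quat(o["tool_rot"]);p=o["position"]
print(p,o["ft_force"],o["q"])
deltas(p,R0,[grasp(.27,b) for b in(.03,0)])
c=robot.camera("wrist");cv2.imwrite("pics/w2.png",c["color"][:,:,::-1])
CAM["w"]=(c["vfov"],c["cx"],c["cy"],c["k1"],c["R"],c["t"])
for x in(-.108,-.052):print(proj("w",S2W([x,.05*np.sin(.27),.125+.05*np.cos(.27)])))
```

```text
[0.59281987 0.24061972 0.20749302] [0.48231231 0.58602672 0.65720937] [ 0.45335979  0.86571885  1.01770216 -0.54708229  1.8110722   0.78205896]
[-0.2, 0.1, 3.8] [0.002, 0.003, 0.003]
[-0.2, 0.1, 6.8] [0.002, 0.003, 0.003]
[324.61774653 210.2848987 ]
[323.97849447 241.9634711 ]
```

View pics/w2.png

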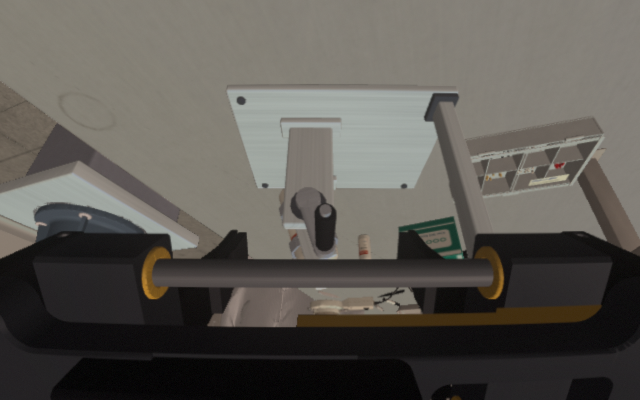

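The sleeve, from (325,208) to (325,250), now matches the prediction and sits centred between the fingers. I'll insert and grip.

Emit:
play_rows --gripper '[-1,-1,-1,-1,1,1,1,1,1,1,1]' --delta_pos '[[-0.1,0.1,2.5],[-0.2,0.1,5],[-0.2,0.1,6.8],[-0.2,0.1,6.8],[-0.2,0.1,6.8],[-0.2,0.1,6.8],[-0.2,0.1,6.8],[-0.2,0.1,6.8],[-0.2,0.1,6.8],[-0.2,0.1,6.8],[-0.2,0.1,6.8]]' --turn '[[0,0,0],[0,0,0],[0,0,0],[0,0,0],[0,0,0],[0,0,0],[0,0,0],[0,0,0],[0,0,0],[0,0,0],[0,0,0]]' --squeeze 20

```text
time: 6.75
position: [0.5779, 0.1928, 0.1596]
tool_rot: [0.747, 0.547, -0.305, 0.222]
ft_force: [0.5, -0.4, 0.1]
grip_width: 0.0252
grip_force: 0.0
```

```bash
cat > crank.py <<'E'
from h import *
from rig import robot
import sys
t0,t1,n=float(sys.argv[1]),float(sys.argv[2]),int(sys.argv[3])
o=robot.get_obs();R0=Ro.from_quat(o["tool_rot"]);p=o["position"]
g=RS.T@(p-R0.as_matrix()[:,2]*.019-O)*1e3
print(g.round(1),"theta",np.arctan2(g[1],g[2]-125).round(3),"r",np.hypot(g[1],g[2]-125).round(1),"F stand",(RS.T@o["ft_force"]).round(1),o["grip_width"],o["grip_force"])
b=grasp(t0)[0]   # reference: shift relative to the nominal circle
print([(R0.inv().apply(grasp(t)[0]-b)*100).round(1).tolist() for t in np.linspace(t0,t1,n+1)[1:]])
E
python3 crank.py .27 1.47 12
```

```text
[-92.9  12.8 173.2] theta 0.261 r 49.8 F stand [0.3 0.6 0.1] 0.025189142590256605 0.0
[[0.1, 0.5, 0.1], [0.2, 0.9, 0.3], [0.4, 1.4, 0.4], [0.6, 1.8, 0.6], [0.9, 2.1, 0.9], [1.1, 2.5, 1.1], [1.4, 2.8, 1.4], [1.7, 3.1, 1.7], [2.0, 3.3, 2.1], [2.3, 3.4, 2.4], [2.7, 3.6, 2.7], [3.0, 3.6, 3.1]]
```

Emit:
play_rows --gripper '[1,1,1,1]' --delta_pos '[[0,0,0],[0,0,0],[0,0,0],[0,0,0]]' --turn '[[0,0,0],[0,0,0],[0,0,0],[0,0,0]]'

```text
time: 7.25
position: [0.5783, 0.1927, 0.1597]
tool_rot: [0.747, 0.547, -0.305, 0.222]
ft_force: [1.5, -0.9, -0.2]
grip_width: 0.0153
grip_force: 20.0
```

```bash
python3 crank.py .26 1.46 12
```

```text
[-92.9  13.2 173.3] theta 0.267 r 50.1 F stand [ 0.4  1.7 -0.2] 0.015285413603729573 20.000790213234723
[[0.1, 0.5, 0.1], [0.2, 0.9, 0.3], [0.4, 1.4, 0.4], [0.6, 1.8, 0.6], [0.8, 2.2, 0.9], [1.1, 2.5, 1.1], [1.4, 2.8, 1.4], [1.7, 3.1, 1.7], [2.0, 3.3, 2.0], [2.3, 3.5, 2.4], [2.6, 3.6, 2.7], [3.0, 3.7, 3.1]]
```

Gripped at 15.3 mm with 20 N. Now cranking.

Emit:
play_rows --gripper '[1,1,1,1,1,1,1,1,1,1,1,1]' --delta_pos '[[0.1,0.5,0.1],[0.2,0.9,0.3],[0.4,1.4,0.4],[0.6,1.8,0.6],[0.8,2.2,0.9],[1.1,2.5,1.1],[1.4,2.8,1.4],[1.7,3.1,1.7],[2,3.3,2],[2.3,3.5,2.4],[2.6,3.6,2.7],[3,3.7,3.1]]' --turn '[[0,0,0],[0,0,0],[0,0,0],[0,0,0],[0,0,0],[0,0,0],[0,0,0],[0,0,0],[0,0,0],[0,0,0],[0,0,0],[0,0,0]]'

```text
time: 8.75
position: [0.6123, 0.1817, 0.1162]
tool_rot: [0.747, 0.547, -0.306, 0.221]
ft_force: [-5.8, 1.3, 0.8]
grip_width: 0.0153
grip_force: 20.0
```

```bash
python3 crank.py 1.46 2.60 12
```

```text
[-92.8  49.  129.8] theta 1.473 r 49.2 F stand [ 0.6 -5.9  0.8] 0.015310732472524197 20.008776574395597
[[0.3, 0.0, 0.3], [0.7, 0.0, 0.7], [1.0, -0.0, 1.0], [1.3, -0.1, 1.3], [1.6, -0.3, 1.7], [1.9, -0.5, 2.0], [2.2, -0.7, 2.3], [2.5, -1.0, 2.6], [2.8, -1.3, 2.8], [3.0, -1.6, 3.1], [3.2, -2.0, 3.3], [3.4, -2.4, 3.5]]
```

Emit:
play_rows --gripper '[1,1,1,1,1,1,1,1,1,1,1,1]' --delta_pos '[[0.3,0,0.3],[0.7,-0.1,0.7],[1,-0.1,1],[1.3,-0.2,1.3],[1.6,-0.4,1.7],[1.9,-0.6,2],[2.2,-0.8,2.3],[2.5,-1.1,2.6],[2.8,-1.4,2.8],[3,-1.7,3.1],[3.2,-2.1,3.3],[3.4,-2.5,3.5]]' --turn '[[0,0,0],[0,0,0],[0,0,0],[0,0,0],[0,0,0],[0,0,0],[0,0,0],[0,0,0],[0,0,0],[0,0,0],[0,0,0],[0,0,0]]'

```text
time: 10.25
position: [0.5903, 0.1888, 0.0692]
tool_rot: [0.747, 0.547, -0.304, 0.224]
ft_force: [-2.2, 2.6, 9.1]
grip_width: 0.0151
grip_force: 20.0
```

```bash
python3 crank.py 2.60 3.14 6
```

```text
[-92.9  25.8  82.7] theta 2.594 r 49.5 F stand [-1.8 -2.9  9.1] 0.015076859023875008 19.983691717498004
[[0.2, -0.4, 0.2], [0.3, -0.8, 0.3], [0.4, -1.2, 0.4], [0.4, -1.7, 0.4], [0.5, -2.1, 0.5], [0.5, -2.6, 0.5]]
```

Emit:
play_rows --gripper '[1,1,1,1,1,1,1,1,1,1,1,1]' --delta_pos '[[0.1,-0.4,0.1],[0.2,-0.8,0.2],[0.3,-1.2,0.3],[0.3,-1.7,0.3],[0.4,-2.1,0.4],[0.4,-2.6,0.4],[0.4,-2.6,0.4],[0.4,-2.6,0.4],[0.4,-2.6,0.4],[0.4,-2.6,0.4],[0.4,-2.6,0.4],[0.4,-2.6,0.4]]' --turn '[[0,0,0],[0,0,0],[0,0,0],[0,0,0],[0,0,0],[0,0,0],[0,0,0],[0,0,0],[0,0,0],[0,0,0],[0,0,0],[0,0,0]]'

```text
time: 11.75
position: [0.5646, 0.1972, 0.0618]
tool_rot: [0.747, 0.547, -0.305, 0.222]
ft_force: [3.8, 2.0, -1.3]
grip_width: 0.015
grip_force: 20.0
```

```bash
python3 - <<'E'
from rig import robot
import cv2
c=robot.camera("scene")["color"][100:300,200:400,::-1];cv2.imwrite("pics/s2.png",cv2.resize(c,(600,600)))
E
python3 crank.py 3.14 2.1 11
```

```text
[-92.9  -1.2  75.4] theta -3.118 r 49.6 F stand [-3.   2.7 -1.6] 0.015307442280395956 20.000383341684937
[[-0.0, 0.5, -0.0], [-0.1, 0.9, -0.1], [-0.1, 1.4, -0.1], [-0.3, 1.8, -0.3], [-0.4, 2.3, -0.4], [-0.6, 2.7, -0.6], [-0.8, 3.1, -0.8], [-1.0, 3.4, -1.0], [-1.2, 3.8, -1.2], [-1.5, 4.0, -1.5], [-1.7, 4.3, -1.8]]
```

View pics/s2.png

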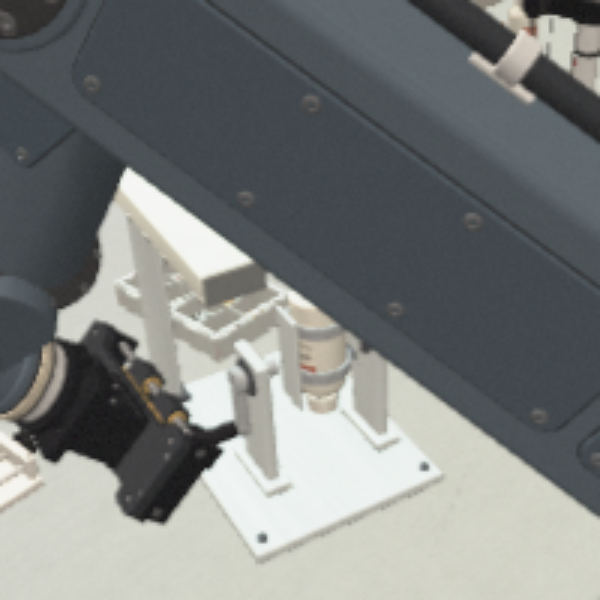

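The picture shows the bottle inverted at about (320,360) with the cap pointing down, and the crank at its stop. I'll hold a little longer, then crank back.

Emit:
play_rows --gripper '[1,1,1,1,1,1,1,1,1,1,1,1]' --delta_pos '[[0,0,0],[0,0,0],[0,0,0],[0,0,0],[0,0,0],[0,0.5,0],[-0.1,0.9,-0.1],[-0.1,1.4,-0.1],[-0.3,1.8,-0.3],[-0.4,2.3,-0.4],[-0.6,2.7,-0.6],[-0.8,3.1,-0.8]]' --turn '[[0,0,0],[0,0,0],[0,0,0],[0,0,0],[0,0,0],[0,0,0],[0,0,0],[0,0,0],[0,0,0],[0,0,0],[0,0,0],[0,0,0]]'

```text
time: 13.3
position: [0.5943, 0.1875, 0.0728]
tool_rot: [0.747, 0.547, -0.305, 0.222]
ft_force: [1.5, 5.2, -4.8]
grip_width: 0.0153
grip_force: 20.0
```

```bash
python3 crank.py 2.48 1.28 12
```

```text
[-92.8  30.   86.4] theta 2.48 r 48.9 F stand [-5.5 -0.2 -4.8] 0.015320493586952073 20.011322661302984
[[-0.2, 0.4, -0.2], [-0.5, 0.7, -0.5], [-0.8, 1.0, -0.8], [-1.1, 1.3, -1.1], [-1.4, 1.5, -1.4], [-1.7, 1.7, -1.7], [-2.0, 1.8, -2.1], [-2.4, 1.9, -2.4], [-2.7, 1.9, -2.8], [-3.1, 1.9, -3.1], [-3.4, 1.8, -3.5], [-3.8, 1.7, -3.8]]
```

Emit:
play_rows --gripper '[1,1,1,1,1,1,1,1,1,1,1,1]' --delta_pos '[[-0.2,0.4,-0.2],[-0.5,0.7,-0.5],[-0.8,1,-0.8],[-1.1,1.3,-1.1],[-1.4,1.5,-1.4],[-1.7,1.7,-1.7],[-2,1.8,-2.1],[-2.4,1.9,-2.4],[-2.7,1.9,-2.8],[-3.1,1.9,-3.1],[-3.4,1.8,-3.5],[-3.8,1.7,-3.8]]' --turn '[[0,0,0],[0,0,0],[0,0,0],[0,0,0],[0,0,0],[0,0,0],[0,0,0],[0,0,0],[0,0,0],[0,0,0],[0,0,0],[0,0,0]]'

```text
time: 14.8
position: [0.61, 0.1823, 0.1272]
tool_rot: [0.748, 0.547, -0.305, 0.221]
ft_force: [1.9, 7.4, -2.9]
grip_width: 0.0151
grip_force: 20.0
```

```bash
python3 crank.py 1.28 0.18 11
```

```text
[-92.7  46.6 140.8] theta 1.244 r 49.2 F stand [-7.7 -0.5 -2.9] 0.01511139797470546 20.009925537742674
[[-0.3, -0.2, -0.3], [-0.6, -0.4, -0.7], [-0.9, -0.6, -1.0], [-1.2, -0.9, -1.3], [-1.5, -1.3, -1.5], [-1.7, -1.7, -1.8], [-1.9, -2.1, -2.0], [-2.1, -2.5, -2.2], [-2.2, -2.9, -2.3], [-2.3, -3.4, -2.4], [-2.4, -3.9, -2.5]]
```

Emit:
play_rows --gripper '[1,1,1,1,1,1,1,1,1,1,1]' --delta_pos '[[-0.3,-0.2,-0.3],[-0.6,-0.4,-0.7],[-0.9,-0.6,-1],[-1.2,-0.9,-1.3],[-1.5,-1.3,-1.5],[-1.7,-1.7,-1.8],[-1.9,-2.1,-2],[-2.1,-2.5,-2.2],[-2.2,-2.9,-2.3],[-2.3,-3.4,-2.4],[-2.4,-3.9,-2.5]]' --turn '[[0,0,0],[0,0,0],[0,0,0],[0,0,0],[0,0,0],[0,0,0],[0,0,0],[0,0,0],[0,0,0],[0,0,0],[0,0,0]]'

```text
time: 16.18
position: [0.5733, 0.1942, 0.1612]
tool_rot: [0.748, 0.547, -0.304, 0.222]
ft_force: [3.1, 6.1, -5.5]
grip_width: 0.0152
grip_force: 20.0
```

```bash
python3 crank.py 0.17 -0.05 4
```

```text
[-92.8   8.  174.9] theta 0.159 r 50.5 F stand [-6.8  1.1 -5.5] 0.015190093170332018 20.01385528128594
[[-0.0, -0.3, -0.0], [-0.0, -0.5, -0.0], [-0.0, -0.8, -0.1], [-0.0, -1.1, -0.0]]
```

Gently into the stop.

Emit:
play_rows --gripper '[1,1,1,1,1,1,1]' --delta_pos '[[0,-0.3,0],[0,-0.6,0],[0,-0.8,0],[0,-1,0],[0,-1.2,0],[0,-1.2,0],[0,-1.2,0]]' --turn '[[0,0,0],[0,0,0],[0,0,0],[0,0,0],[0,0,0],[0,0,0],[0,0,0]]'

```text
time: 17.05
position: [0.5645, 0.1971, 0.162]
tool_rot: [0.748, 0.547, -0.302, 0.224]
ft_force: [7.4, 4.5, -4.1]
grip_width: 0.0153
grip_force: 20.0
```

```bash
python3 crank.py 0 -0.06 1
```

```text
[-92.8  -1.3 175.6] theta -0.027 r 50.6 F stand [-6.5  5.7 -4.1] 0.015267175939431417 20.005502169951797
[[0.0, -0.3, 0.0]]
```

Emit:
play_rows --gripper '[1,-0.3,-1,-1,-1,-1,-1,-1,-1,-1]' --delta_pos '[[0,0.1,0],[0,0.1,0],[0,0.1,0],[0,0.1,0],[0,0.1,0],[0,0.1,0],[0,0.1,0],[0,0.1,0],[0,0.1,0],[0,0.1,0]]' --turn '[[0,0,0],[0,0,0],[0,0,0],[0,0,0],[0,0,0],[0,0,0],[0,0,0],[0,0,0],[0,0,0],[0,0,0]]'

```text
time: 18.3
position: [0.5625, 0.197, 0.1617]
tool_rot: [0.747, 0.547, -0.305, 0.222]
ft_force: [-0.1, 0.1, -0.0]
grip_width: 0.0863
grip_force: 0.0
```

Emit:
play_rows --gripper '[-1,-1,-1,-1,-1,-1,-1,-1]' --delta_pos '[[0,0,-2],[0,0,-5],[0,0,-8],[0,0,-12],[0,0,-16],[0,0,-18],[0,0,-18],[0,0,-18]]' --turn '[[0,0,0],[0,0,0],[0,0,0],[0,0,0],[0,0,0],[0,0,0],[0,0,0],[0,0,0]]'

```text
time: 19.3
position: [0.6004, 0.3161, 0.2895]
tool_rot: [0.747, 0.547, -0.306, 0.222]
ft_force: [0.1, -0.3, 0.1]
grip_width: 0.0869
grip_force: 0.0
```

Run:
```python
from h import *
from rig import robot
import cv2
o=robot.get_obs();print(o["time"],o["position"],o["ft_force"],o["grip_width"])
c=robot.camera("wrist");a=c["color"][:,:,::-1]
CAM["w"]=(c["vfov"],c["cx"],c["cy"],c["k1"],c["R"],c["t"])
for th in(0,.14):print([proj("w",S2W([x,.05*np.sin(th),.125+.05*np.cos(th)])).round(1) for x in(-.108,-.052)])
b=robot.camera("top")["color"][:,:,::-1]
o=np.zeros((400,800,3),np.uint8);o[:,:400]=cv2.resize(a[60:260,220:420],(400,400));o[:,400:]=cv2.resize(b[100:300,200:400],(400,400));cv2.imwrite("pics/f.png",o)
```

```text
19.3 [0.60044064 0.31614367 0.28947353] [ 0.11574508 -0.2966595   0.14666116] 0.08687951600603791
[array([326.5, 177. ]), array([325.8, 203.9])]
[array([333.2, 176.6]), array([331.7, 203.6])]
```

View pics/f.png

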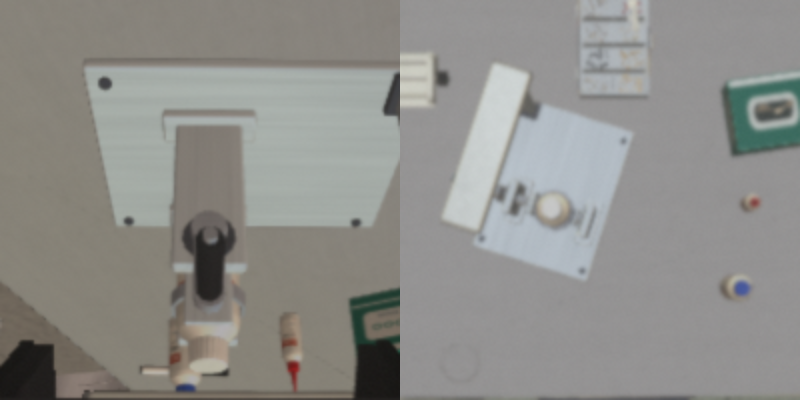

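The sleeve at u≈325 matches θ = 0 (predicted 326), the bottle stands upright, the bystanders are where they were, and the gripper is clear.

```bash
python3 -c "
from rig import robot
print(robot.hand_in())"
```

```text
the job is handed in; nothing more can be done
None
```

I cranked the bottle fully upside down, held it there for over a second, cranked it back upright against the stop, let go and handed the job in at about 19 s; no verdict was returned.

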